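# Slide a set-up block under the loupe, then draw out and hold the loupe arm

## Task

I want to look at the set-up block that stands at one end of the loupe stand's plate: slide it along the plate, without lifting it, into the corner marks in the middle so that it sits square in them. Then squeeze in the lock button on the side of the loupe arm's pull handle and draw the arm out until the one line that runs the full width of the bar (the 90 mm line) stands at the front edge of the sleeve; the arm springs back when let go, so finish while still holding it there, motionless and with the button squeezed. Leave the collet standing on the other end of the plate and the things round the stand as they are.

Things in the scene. Friction and masses are not known exactly. Their poses are not given: they have to be found in the camera images.
- block_1: The work: ground steel set-up block, 51 x 76 x 25 mm (x, y, z), 0.75 kg, light grey, dark holes in its top, loose on the left or the right end of the stand's plate. Origin: centre of its underside, z up; its 76 mm length is along its y. Both long sides are free, so it can be gripped across its 51 mm width from above. A like block on the bench, away from the stand, is not used.
- middle_marks (a point): Centre of the plate's middle station, on its top, 8 mm above the bench. Plate: dark steel, 125 (x) by 270 mm (y), three stations at y = +90, 0, -90 mm, each with four white corner marks 2.5 mm outside the outline of a block whose y is along this y. Axes of the stand: x away from the robot to the sleeve, y left along the plate, z up. The stand is fixed; its place varies, and its yaw by 15 degrees.
- collet_2: A spring collet, 33 mm across and 42 mm high, standing loose on the other end station of the plate, to be left standing. Origin: centre of its underside.
- loupe_travel (a joint): How far the telescoping loupe arm is drawn out, m: 0 parked (its start), grows as it moves along the stand's -x, stop at 0.105. At 0.090 the bar's full-width line stands at the sleeve's front edge. A spring draws it back with 1.8 N parked, 4.5 N at 0.090. Latched when parked: without the button pressed it gives about 1 mm.
- lens_centre (a point): Middle of the lens at the arm's front end, 52 mm above the bench: a black ring 44 mm across and 10 mm high, underside 47 mm above the bench. Parked, it is 90 mm behind (+x of the stand) the middle station, at the 90 mm line it is right over it, 14 mm above the block.
- sleeve_index (a point): Middle of the sleeve's front upper edge, the index of the scale, 60 mm above the bench. The sleeve, a fixed grey channel 27 mm wide, runs 135 mm back (+x) and holds a 16 mm square aluminium bar; its steel straps are 64 mm above the bench. The bar's top has short lines every 5 mm and one full-width line, which starts 90 mm behind this point, seen in the open top of the channel.
- loupe_arm: The loupe arm with its pull handle, an upright black block on the bar, 24 x 24 mm and 38 mm high. Origin: centre of the handle's underside (60 mm above the bench); axes as the stand's; it moves with the arm, along the stand's x only. Parked it is 135 mm behind (+x) the middle station.
- handle_grip (a point): Where to pinch the handle: on its middle, 84 mm above the bench (24 mm above its underside, 14 mm below its top). One finger goes on the plain face (12 mm to the stand's -y), the other on the lock button (+y side), so the gripper closes along the stand's y. Handle and button measure 31 mm together, 26 mm with the button fully in.
- button_face (a point): Centre of the outer face of the lock button, on the handle's left (+y) side at the height of the grip point: a steel push plate, 18 mm (x) by 26 mm (z), standing 7 mm out of the handle. It moves with the arm and with the button.
- lock_button (a joint): How far the lock button is pressed in, m: 0 out, 0.005 fully in (along the stand's -y). Spring 2.4 N at first, 5.4 N fully in. Past about 0.0035 the latch tongue is clear of its keeper on the sleeve and the arm can be drawn out.
- insert_box_1: A bystander: small insert box with a black lid, 32 x 55 x 22 mm, on the bench to the left of the sleeve. Origin: centre of its underside.
- insert_box_3: A bystander: another such insert box beside it, 32 x 55 x 22 mm.
- endmill_1: A bystander: end mill, 12 x 80 x 12 mm, lying on the bench to the right of the sleeve. Origin: under its middle.
Not all that is in view belongs to the job. Leave any turquoise look-alike of the collet_2 alone.

How it is judged:
By the outcome, as a careful person would: the job done as asked, in the order asked, and still so for the second after the job is handed in, while the arm keeps its last pose, push and grip.
It also fails if it takes over 48 s, if anything falls off the work surface, if the arm or the gripper's body presses on something with over 40 N, if the wrist force passes 120 N, or if a joint passes its speed limit or range.

## Robot

A 7-joint arm with a two-finger parallel gripper is mounted at the origin on a cart in front of the work surface, level with it; the furniture and walls round the work are solid. World frame = base frame: x ahead of the robot, y to its left, z up, the work surface at z = 0. Lengths are in m, angles in rad, forces in N, time in s.
With the tool pointing down it reaches from about 0.4 to 0.75 m from the base axis. Payload 19.5 kg.
Tool frame: the origin (TCP) lies midway between the tips of the shut fingers; the grasp point (between the pads) lies 19 mm behind it; x points along the fingers, y is the direction in which the jaws open and shut, and the axes are right-handed (so a half turn about x gives the same grasp; the last joint's range is limited). The gripper opens to 85 mm and grips with 20 to 120 N. Pads are 22 mm wide; open, the fingers measure 114 mm over their backs; the gripper's body (76 mm by 85 mm) begins 54 mm behind the grasp point. The pads swing forward as they close: fully open they stand 13 mm farther back than shut.
Start: joints at [1.06, 0.707, -0.028, 1.485, 0.022, 0.951, -0.075], TCP at [0.26, -0.513, 0.231] pointing down, gripper open.
Joint ranges: [-2.71, 2.71], [-0.32, 2.16], [-1.57, 1.52], [0, 2.45], [-1.46, 4.6], [0, 2.02], [-2.83, 2.83]. Speed limits (rad/s): [1.89, 1.89, 2.57, 2.57, 3.01, 3.01, 3.01].

## Interface

Orientations are given as a unit quaternion [x, y, z, w].
In Python, from cell import telemetry, read_camera, close_job gives the robot as it stands. The module is installed in compiled form; this text tells all that it offers.
- The arm moves only by the tool send_rows, never from a script. Its argument "series" is a list of rows, each a list of 6 numbers: the shift along the tool's x, y, z in m, then the turn, a rotation vector about the tool's x, y, z in degrees. A call has 1 to 20 rows; each row shifts and turns the commanded pose from where the row before left it, along the tool's axes as they then stand; what a row does not reach is not made up. A row lasts 1/8 s, in which the tool goes at most 62.5 mm and 10.7 degrees, less where a joint would pass 70% of its speed; a pose out of reach is approached as far as the arm can. A call with a gripper value outside its range is refused whole. "fingers" is the closure in counts, from 0 (fully open) to 255 (shut), set as the call begins (left out, the last holds). The fingers move at their own pace and stop on an object; the grip force is fixed at half the most. Time passes only in rows, so rows that do not move let the fingers close. It gives the time, the measured TCP pose, the force and the opening at its end, in the units of the state.
- telemetry.get_state(): the state, without advancing time (a new reading comes with each control period).
- read_camera(name): name is "side" or "top" or "wrist"; returns a dict with "image" (384x512x3 uint8, blue, green, red), "fx", "fy", "cx", "cy" (pixels), "R" (3x3) and "t" (3): a world point X has camera coordinates R X + t. Camera axes: x right, y down, z forward; pixel columns grow to the right and rows downward; lengths in m; the calibration is good to about 2 mm. A picture is of the moment at which its call begins. There is no depth.
- close_job(): hands the job in, once; it reports no verdict.
The state is a dict: "time_s": time; "joints": joint angles; "joint_velocities": joint speeds; "joint_efforts": joint torques, N m; "tool_pos": TCP position; "tool_rot": TCP orientation; "force": force on the tool from outside, world axes, zero at the start; "torque": the same for the moment, N m; "opening": opening from 0.0 (shut) to 1.0 (fully open).
Only numpy, scipy, OpenCV 4.12 (cv2) and the standard library are available. Lean on these libraries where they do the work, as an engineer would, in place of code of your own. Each camera call takes 0.05 s, during which the arm holds its last target. There are 200 camera calls.

## Working session

There is one attempt and no reset: what is moved stays moved. The work goes in short steps, Python scripts to look and compute and a tool call to move; the robot and the scene stay as the last step left them, time stands still between calls to the robot, and variables do not carry over. Pictures are saved under pics/ and viewed, about 8 in all and at most 12, crops included, and the job is handed in when it is done.

Besides the shell and the picture viewer there is one more tool, called as name(argument=value, ...), one argument or row to a line, values as JSON. send_rows: Moves the arm, as the interface text tells. Its arguments: {"type":"object","properties":{"series":{"type":"array"},"fingers":{"type":"number"}},"required":["series"]}

```bash
mkdir -p pics
cat > h.py <<'E'
import numpy as np, cv2
from cell import telemetry, read_camera, close_job
from scipy.spatial.transform import Rotation as Ro
def cam(n,save=None):
    d=read_camera(n)
    if save: cv2.imwrite('pics/'+save,d['image']); np.savez('pics/'+save[:-4]+'.npz',**d)
    return d
def proj(d,X):
    c=np.array(d['R'])@np.array(X,float)+np.array(d['t']).ravel()
    return np.array([d['fx']*c[0]/c[2]+d['cx'],d['fy']*c[1]/c[2]+d['cy']])
def onz(d,u,v,z):
    R=np.array(d['R']);t=np.array(d['t']).ravel()
    r=R.T@np.array([(u-d['cx'])/d['fx'],(v-d['cy'])/d['fy'],1]);c=-R.T@t
    return c+r*(z-c[2])/r[2]
def tri(obs):
    A=[];b=[]
    for d,u,v in obs:
        R=np.array(d['R']);t=np.array(d['t']).ravel()
        r=R.T@np.array([(u-d['cx'])/d['fx'],(v-d['cy'])/d['fy'],1]);r/=np.linalg.norm(r);c=-R.T@t
        P=np.eye(3)-np.outer(r,r);A.append(P);b.append(P@c)
    return np.linalg.lstsq(np.vstack(A),np.hstack(b),rcond=None)[0]
def ld(n): return dict(np.load('pics/'+n+'.npz'))
E
python3 - <<'E'
from h import *
a=cam('top','top1.png');b=cam('side','side1.png')
for d in (a,b): print(d['fx'],-np.array(d['R']).T@np.array(d['t']).ravel(),np.array(d['R'])[2])
im=cv2.resize(a['image'],(800,600),interpolation=cv2.INTER_CUBIC);cv2.imwrite('pics/top1b.png',im)
im=cv2.resize(b['image'],(800,600),interpolation=cv2.INTER_CUBIC);cv2.imwrite('pics/side1b.png',im)
print(telemetry.get_state())
E
```

```text
410.02422704216576 [0.39743449 0.27314745 0.91685285] [ 0.16959923 -0.00406965 -0.98550471]
452.391028425852 [ 0.4415863  -0.41198125  0.55948762] [ 0.11458161  0.81757589 -0.56430551]
{'time_s': 0.1, 'joints': array([ 1.06030363,  0.70697734, -0.02764715,  1.48491381,  0.02196632,
        0.95093188, -0.07546207]), 'joint_velocities': array([ 0.00056763, -0.00204134,  0.00087663, -0.00058445,  0.0010581 ,
        0.0003356 , -0.00143084]), 'joint_efforts': array([ 4.03380443e-03, -8.84293056e+01,  1.23768937e+00, -2.36453962e+01,
        1.72070693e-02,  5.02447554e-03, -5.64520326e-05]), 'tool_pos': array([ 0.25970979, -0.51275352,  0.23091941]), 'tool_rot': array([-0.68769758, -0.16456493,  0.68783722, -0.16392188]), 'force': array([ 0.70673232,  0.14607787, -0.53362499]), 'torque': array([0.00857198, 0.04220335, 0.039416  ]), 'opening': 0.9977258811805347}
```

View pics/top1b.png

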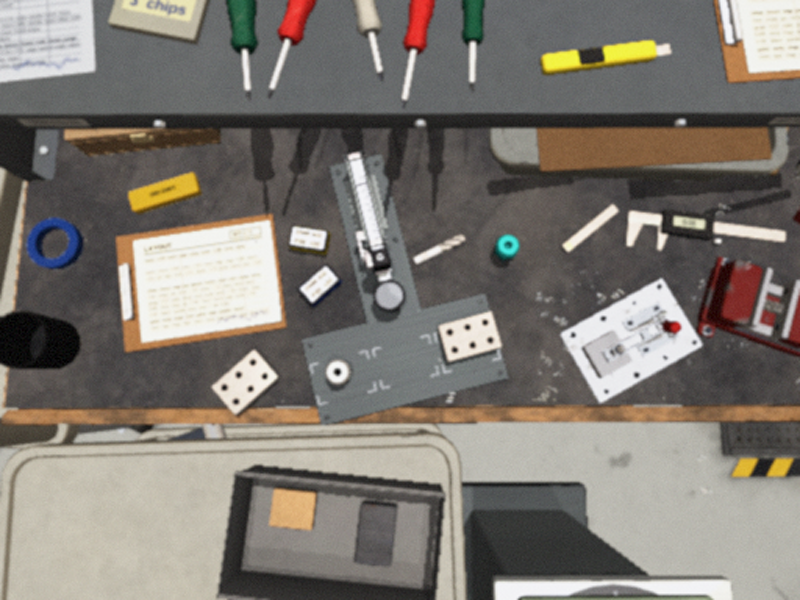

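View pics/side1b.png

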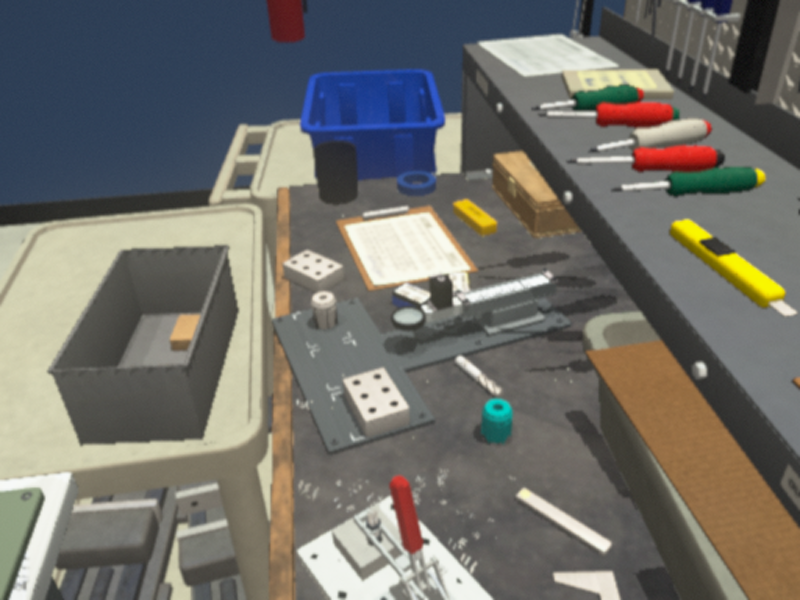

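Top: block at right end (470,337), collet at left (337,371), handle ~(380,260) and lens (389,295), all in 800-px scale. The side view agrees. Next, enlarged crops.

Run:
```python
from h import *
a=ld('top1')['image'];b=ld('side1')['image']
c=cv2.resize(a[90:275,185:335],None,fx=3.2,fy=3.2,interpolation=cv2.INTER_CUBIC)
e=cv2.resize(b[165:295,170:370],None,fx=4,fy=4,interpolation=cv2.INTER_CUBIC)
cv2.imwrite('pics/c_top.png',c);cv2.imwrite('pics/c_side.png',e)
T=ld('top1');S=ld('side1')
for n,u,v in [('front-left',324,422),('frontright',508,378),('backright',487,296),('backleft',303,341)]: print(n,onz(T,u*.64,v*.64,.008))
print('block',onz(T,470*.64,337*.64,.033)); print('collet',onz(T,337*.64,371*.64,.05))
print('lens',tri([(T,389*.64,295*.64),(S,408*.64,317*.64)]))
print('handle top',tri([(T,379*.64,256*.64),(S,441*.64,279*.64)]))
print('shelf edge',onz(T,420*.64,123*.64,.2))
```

```text
front-left [0.36005702 0.39054949 0.008     ]
frontright [0.41962137 0.13336896 0.008     ]
backright [0.53621466 0.16013463 0.008     ]
backleft [0.47247322 0.42248915 0.008     ]
block [0.47520931 0.18807609 0.033     ]
collet [0.42864988 0.36900745 0.05      ]
lens [0.53163455 0.29940452 0.05362841]
handle top [0.57590273 0.31128796 0.09716618]
shelf edge [0.71478472 0.2586614  0.2       ]
```

View pics/c_top.png

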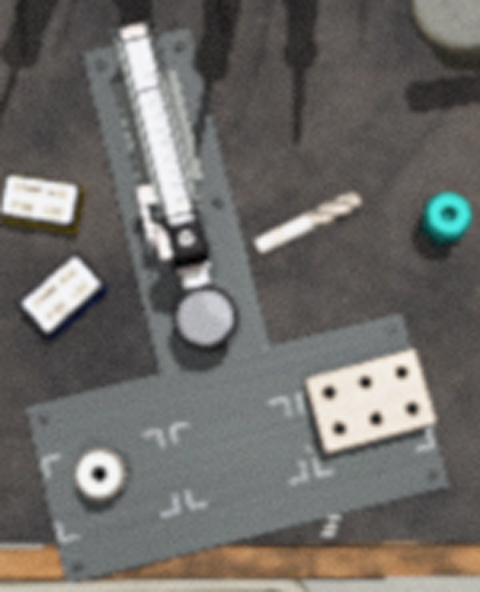

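View pics/c_side.png

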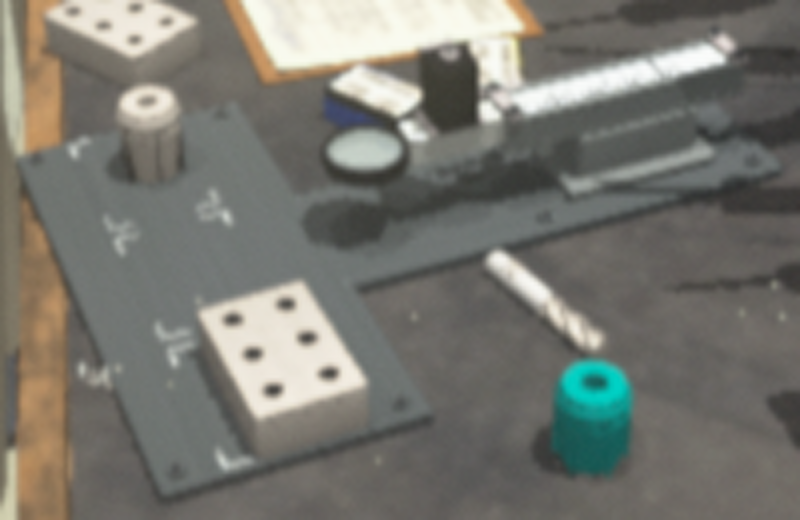

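```bash
cat >> h.py <<'E'
def down(yawy):  # tool down (x = -z), jaw axis y at world angle yawy(deg)
    a=np.radians(yawy);x=np.array([0,0,-1.]);y=np.array([np.cos(a),np.sin(a),0]);return np.column_stack([x,y,np.cross(x,y)])
def plan(wps,pos=None,R=None):
    """wps: list of (pos,yawy,n); prints rows"""
    s=telemetry.get_state()
    if pos is None: pos=s['tool_pos']
    if R is None: R=Ro.from_quat(s['tool_rot']).as_matrix()
    pos=np.array(pos)
    for p,yw,n in wps:
        T=down(yw);rv=Ro.from_matrix(R.T@T).as_rotvec(); p0=pos.copy();R0=R
        for i in range(1,n+1):
            tgt=p0+(np.array(p)-p0)*i/n
            sh=R.T@(tgt-pos); sh=np.round(sh,4); w=np.round(np.degrees(rv/n),2)
            pos=pos+R@sh; R=R@Ro.from_rotvec(np.radians(w)).as_matrix()
            print(list(map(float,sh))+list(map(float,w)),end=',')
        print('| end',pos)
def yaws():
    M=Ro.from_quat(telemetry.get_state()['tool_rot']).as_matrix();return np.degrees(np.arctan2(M[1,1],M[0,1])),M[:,0]
E
python3 - <<'E'
from h import *
T=ld('top1')
P=[onz(T,185+u/3.2,90+v/3.2,.033)[:2] for u,v in [(307,377),(418,349),(435,418),(327,452)]]
print(P,np.mean(P,0))
for i,j in [(0,1),(3,2),(0,3),(1,2)]:
    d=P[i]-P[j];print(np.linalg.norm(d),np.degrees(np.arctan2(-d[0],d[1])))
print(yaws())
plan([((.44,-.2,.25),14,8),((.47,.19,.22),14,10)])
E
```

```text
[array([0.49237578, 0.23074877]), array([0.51122822, 0.15516742]), array([0.46442185, 0.1449021 ]), array([0.44191407, 0.21789857])] [0.47748498 0.18717921]
0.07789708429359546 14.00563623161678
0.07638772404571074 17.136655944330634
0.052072178091635266 -75.71313448038596
0.047918823768985215 -77.63004213230596
(np.float64(-63.13787183365948), array([-4.03310494e-04,  8.38658977e-04, -9.99999567e-01]))
[-0.0024, -0.0247, -0.0378, -9.64, -0.0, 0.01],[-0.0023, -0.018, -0.0413, -9.64, -0.0, 0.01],[-0.0024, -0.0109, -0.0438, -9.64, -0.0, 0.01],[-0.0024, -0.0033, -0.045, -9.64, -0.0, 0.01],[-0.0023, 0.0042, -0.045, -9.64, -0.0, 0.01],[-0.0024, 0.0117, -0.0435, -9.64, -0.0, 0.01],[-0.0024, 0.0189, -0.041, -9.64, -0.0, 0.01],[-0.0023, 0.0254, -0.0373, -9.64, -0.0, 0.01],| end [ 0.43998733 -0.20002451  0.2499752 ]
[0.003, 0.0123, -0.0371, -0.0, -0.0, -0.0],[0.003, 0.0124, -0.0371, -0.0, -0.0, -0.0],[0.003, 0.0123, -0.0372, -0.0, -0.0, -0.0],[0.003, 0.0123, -0.0371, -0.0, -0.0, -0.0],[0.0031, 0.0124, -0.0371, -0.0, -0.0, -0.0],[0.003, 0.0123, -0.0371, -0.0, -0.0, -0.0],[0.003, 0.0123, -0.0371, -0.0, -0.0, -0.0],[0.003, 0.0124, -0.0372, -0.0, -0.0, -0.0],[0.003, 0.0123, -0.0371, -0.0, -0.0, -0.0],[0.003, 0.0123, -0.0371, -0.0, -0.0, -0.0],| end [0.46996832 0.18997794 0.22001566]
```

send_rows(
  series=[
    [-0.0024, -0.0247, -0.0378, -9.6, 0, 0],
    [-0.0023, -0.018, -0.0413, -9.6, 0, 0],
    [-0.0024, -0.0109, -0.0438, -9.6, 0, 0],
    [-0.0024, -0.0033, -0.045, -9.6, 0, 0],
    [-0.0023, 0.0042, -0.045, -9.6, 0, 0],
    [-0.0024, 0.0117, -0.0435, -9.6, 0, 0],
    [-0.0024, 0.0189, -0.041, -9.6, 0, 0],
    [-0.0023, 0.0254, -0.0373, -9.6, 0, 0],
    [0.003, 0.0123, -0.0371, 0, 0, 0],
    [0.003, 0.0124, -0.0371, 0, 0, 0],
    [0.003, 0.0123, -0.0372, 0, 0, 0],
    [0.003, 0.0123, -0.0371, 0, 0, 0],
    [0.003, 0.0124, -0.0371, 0, 0, 0],
    [0.003, 0.0123, -0.0371, 0, 0, 0],
    [0.003, 0.0123, -0.0371, 0, 0, 0],
    [0.003, 0.0124, -0.0372, 0, 0, 0],
    [0.003, 0.0123, -0.0371, 0, 0, 0],
    [0.003, 0.0123, -0.0371, 0, 0, 0],
    [0, 0, 0, 0, 0, 0],
    [0, 0, 0, 0, 0, 0],
  ],
)

```text
time_s: 2.6
tool_pos: [0.4729, 0.1887, 0.2201]
tool_rot: [0.437, 0.556, -0.437, 0.556]
force: [-0.2, 0.1, 0.4]
opening: 1.001
```

Run:
```python
from h import *
d=cam('wrist','w1.png');print(telemetry.get_state()['tool_pos'],telemetry.get_state()['time_s'],yaws())
print(-d['R'].T@np.ravel(d['t']),d['fx'],d['R'][2])
cv2.imwrite('pics/w1b.png',cv2.resize(d['image'],(800,600),interpolation=cv2.INTER_CUBIC))
```

```text
[0.47300926 0.18828886 0.22016137] 2.65 (np.float64(13.608133689906081), array([-3.19473107e-04, -5.38952081e-04, -9.99999804e-01]))
[0.45514358 0.26264505 0.36182122] 326.91434374653517 [ 0.06827836 -0.28875585 -0.95496499]
```

View pics/w1b.png

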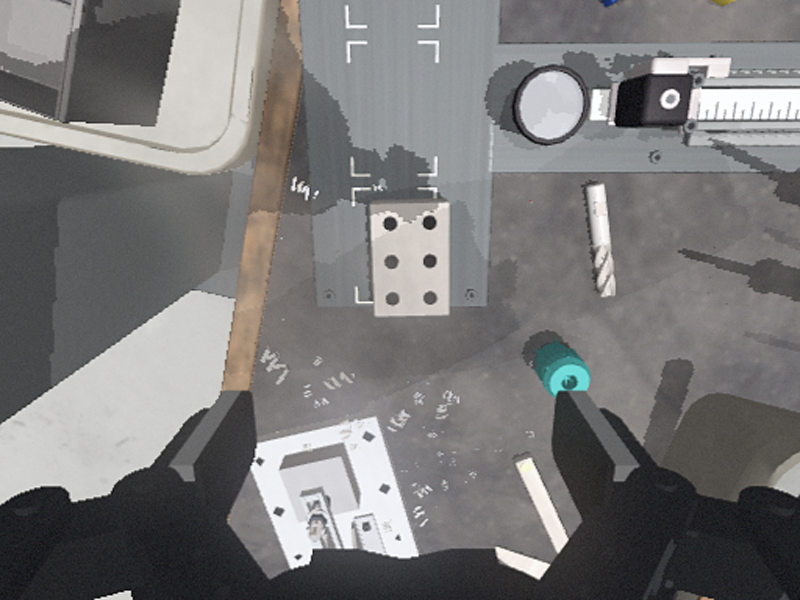

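Run:
```python
from h import *
a=ld('w1')['image']
f=lambda r:cv2.resize(r,None,fx=5,fy=5,interpolation=cv2.INTER_CUBIC)
c=np.hstack([f(a[0:118,215:293]),f(a[95:213,215:293])]);cv2.imwrite('pics/w1c.png',c);print(c.shape)
```

```text
(590, 780, 3)
```

View pics/w1c.png

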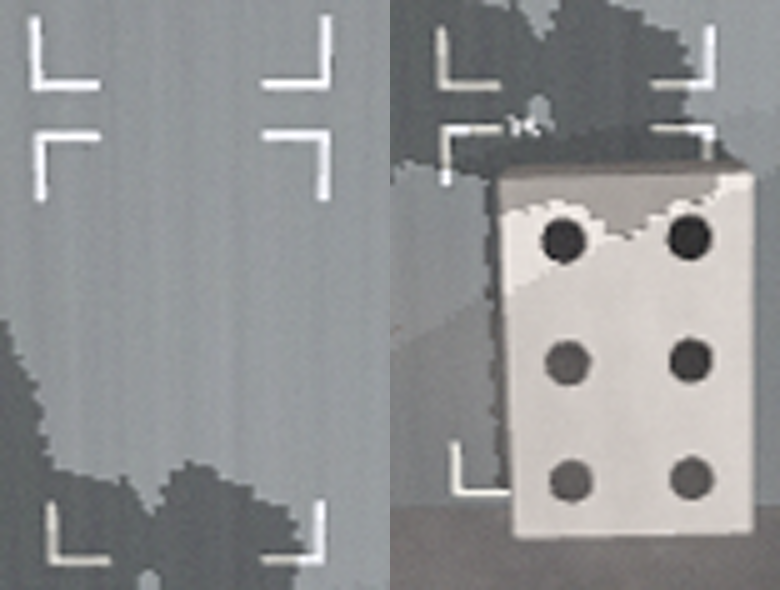

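Run:
```python
from h import *
W=ld('w1');T=ld('top1')
f=lambda L,z,ox,oy:np.array([onz(W,215+(u-ox+.0)/5-.4,oy+v/5-.4,z)[:2] for u,v in L])
M=f([(41,135),(324,135),(52,560),(320,559)],.008,0,0)
B=f([(500,175),(754,174),(752,531),(515,536)],.033,390,95)
print('marks',M,M.mean(0));
ang=lambda d:np.degrees(np.arctan2(-d[0],d[1]))
for i,j in [(0,2),(1,3)]: print(np.linalg.norm(M[i]-M[j]),ang(M[i]-M[j]))
for i,j in [(1,0),(3,2)]: print(np.linalg.norm(M[i]-M[j]),ang(M[i]-M[j])+90)
print('block',B,B.mean(0))
for i,j in [(0,3),(1,2),(1,0),(2,3)]: print(np.linalg.norm(B[i]-B[j]),ang(B[i]-B[j]))
# 2-view height check: block centre and lens, marks in top view crop (middle marks seen there)
tp=lambda u,v:(T,185+u/3.2,90+v/3.2)
print('h block',tri([tp(372,401),(W,421*.64-.2,261*.64)]))
print('h lens',tri([tp(205,317),(W,551*.64,104*.64)]))
print('h handle',tri([tp(187,238),(W,670*.64,99*.64)]))
```

```text
marks [[0.40677248 0.31199047]
 [0.46066448 0.32506322]
 [0.42562625 0.2331603 ]
 [0.48043535 0.24669162]] [0.44337464 0.2792264 ]
0.08105343886317357 13.45073399641351
0.0808269454654317 14.158633203576537
0.05545489148712156 13.635053765840851
0.05645470646825127 13.867921526522508
block [[0.44252963 0.2209127 ]
 [0.49157335 0.23303953]
 [0.51079362 0.1605338 ]
 [0.46210998 0.14751814]] [0.47675164 0.19050104]
0.07596151058925431 14.937594175842003
0.07501000216565874 14.846844228814033
0.050520752522027534 -76.11129199049205
0.05039348721298573 -75.03194059611134
h block [ 0.48328926  0.18299957 -0.00778521]
h lens [0.52780638 0.29918531 0.06782716]
h handle [0.57317731 0.30992274 0.10271895]
```

Run:
```python
from h import *
plan([((.477,.1895,.06),14.9,4),((.477,.1895,.010),14.9,4)])
```

```text
[0.04, 0.0011, -0.0001, -0.32, 0.01, 0.01],[0.0401, 0.001, -0.0, -0.32, 0.01, 0.01],[0.04, 0.0011, -0.0001, -0.32, 0.01, 0.01],[0.0401, 0.001, -0.0, -0.32, 0.01, 0.01],| end [0.47701425 0.18946926 0.05996056]
[0.0125, -0.0, -0.0, -0.0, -0.0, -0.0],[0.0125, -0.0, -0.0, -0.0, -0.0, -0.0],[0.0125, -0.0, -0.0, -0.0, -0.0, -0.0],[0.0125, -0.0, -0.0, -0.0, -0.0, -0.0],| end [0.47702352 0.18948474 0.00996056]
```

send_rows(
  series=[
    [0.04, 0.001, 0, -0.32, 0, 0],
    [0.04, 0.001, 0, -0.32, 0, 0],
    [0.04, 0.001, 0, -0.32, 0, 0],
    [0.04, 0.001, 0, -0.32, 0, 0],
    [0.0125, 0, 0, 0, 0, 0],
    [0.0125, 0, 0, 0, 0, 0],
    [0.0125, 0, 0, 0, 0, 0],
    [0.0125, 0, 0, 0, 0, 0],
    [0, 0, 0, 0, 0, 0],
    [0, 0, 0, 0, 0, 0],
  ],
)

```text
time_s: 3.9
tool_pos: [0.477, 0.1903, 0.0105]
tool_rot: [0.431, 0.561, -0.431, 0.561]
force: [0.1, -0.6, -0.1]
opening: 1.001
```

send_rows(
  series=[
    [0, 0, 0, 0, 0, 0],
    [0, 0, 0, 0, 0, 0],
    [0, 0, 0, 0, 0, 0],
    [0, 0, 0, 0, 0, 0],
    [0, 0, 0, 0, 0, 0],
    [0, 0, 0, 0, 0, 0],
  ],
  fingers=120,
)

```text
time_s: 4.65
tool_pos: [0.4769, 0.1902, 0.0107]
tool_rot: [0.431, 0.561, -0.431, 0.561]
force: [-1.6, -0.3, 9.1]
opening: 0.586
```

Run:
```python
from h import *
d=cam('wrist','w2.png');s=telemetry.get_state();print(s['tool_pos'],s['time_s'],s['opening'],s['force'],yaws())
print(-d['R'].T@np.ravel(d['t']))
cv2.imwrite('pics/w2b.png',cv2.resize(d['image'],(800,600),interpolation=cv2.INTER_CUBIC))
```

```text
[0.47695916 0.19017422 0.01071288] 4.7 0.5828134859143017 [-2.47077436 -0.87084403  9.45154848] (np.float64(14.939255064148432), array([ 3.89961577e-04,  1.76255423e-04, -9.99999908e-01]))
[0.45739043 0.26366846 0.15251254]
```

View pics/w2b.png

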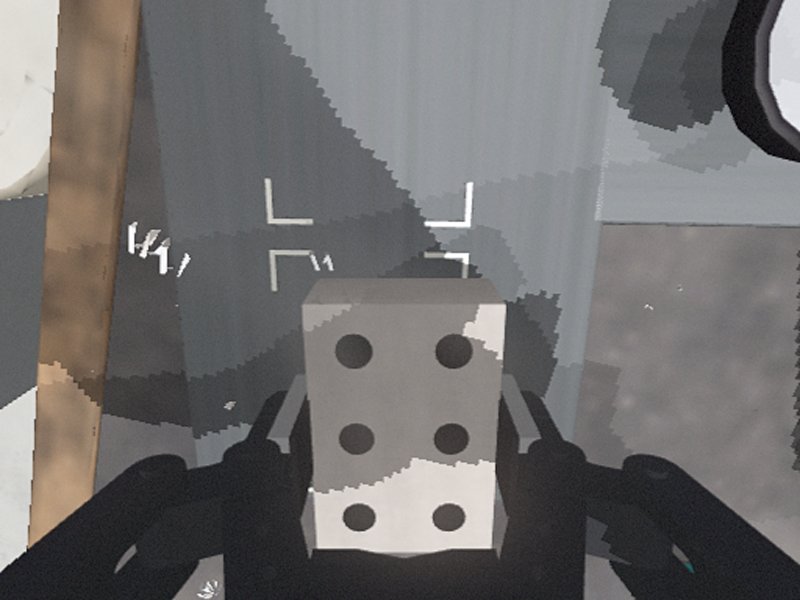

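Run:
```python
from h import *
W=ld('w2');k=.64
f=lambda L,z:np.array([onz(W,(u+.5)*k-.5,(v+.5)*k-.5,z)[:2] for u,v in L])
M=f([(268,222),(470,222)],.008);E=f([(316,280),(491,280)],.008);B=f([(302,303),(506,303),(495,550),(315,550)],.033)
Rt=down(14.94)[:2,:]
print('M',M,np.linalg.norm(M[1]-M[0]));print('E',E,np.linalg.norm(E[1]-E[0]));print('B',B,B.mean(0))
for d in (M[1]-M[0],E[1]-E[0],B[1]-B[0],B[2]-B[3],B[0]-B[3]): print(np.linalg.norm(d),np.degrees(np.arctan2(d[1],d[0])))
for y in (13.6,13.9):
  a=np.radians(y);xs=np.array([np.cos(a),np.sin(a)]);ys=np.array([-xs[1],xs[0]])
  c=M.mean(0)+ys*.0405
  ab=np.radians(14.94);be=E.mean(0)-np.array([-np.sin(ab),np.cos(ab)])*.038
  print(y,'marks c',c,'block c',be,'B',B[:2].mean(0)-np.array([-np.sin(ab),np.cos(ab)])*.038,'delta stand',(c-be)@xs,(c-be)@ys)
```

```text
M [[0.42578458 0.2326464 ]
 [0.4809952  0.24739347]] 0.05714619848504012
E [[0.44245194 0.21952597]
 [0.49193963 0.23275039]] 0.051224180070147396
B [[0.44293471 0.2205536 ]
 [0.4913103  0.23348327]
 [0.51183228 0.16150189]
 [0.46160699 0.14804548]] [0.47692107 0.19089606]
0.05714619848504012 14.954898155259565
0.051224180070147396 14.961358818074782
0.050073690327453256 14.964047067396503
0.0519966750218977 14.99849787947048
0.07487376797499298 104.44103625829904
13.6 marks c [0.44386664 0.27938436] block c [0.47699247 0.18942272] B [0.47691918 0.19030297] delta stand -0.011043244008473636 0.09522848142029045
13.9 marks c [0.44366066 0.27933396] block c [0.47699247 0.18942272] B [0.47691918 0.19030297] delta stand -0.01075653628115199 0.09528555324201832
```

Run:
```python
from h import *
plan([((.4437,.2796,.0107),13.8,10)])
```

```text
[0.0, -0.0009, -0.0095, 0.11, -0.0, -0.0],[0.0, -0.0009, -0.0095, 0.11, -0.0, -0.0],[0.0, -0.001, -0.0095, 0.11, -0.0, -0.0],[0.0, -0.0009, -0.0095, 0.11, -0.0, -0.0],[0.0, -0.001, -0.0095, 0.11, -0.0, -0.0],[0.0, -0.001, -0.0095, 0.11, -0.0, -0.0],[0.0, -0.001, -0.0094, 0.11, -0.0, -0.0],[0.0, -0.0011, -0.0095, 0.11, -0.0, -0.0],[0.0, -0.001, -0.0095, 0.11, -0.0, -0.0],[0.0, -0.0011, -0.0095, 0.11, -0.0, -0.0],| end [0.44369986 0.27960671 0.01071567]
```

send_rows(
  series=[
    [0, -0.001, -0.0095, 0.11, 0, 0],
    [0, -0.001, -0.0095, 0.11, 0, 0],
    [0, -0.001, -0.0095, 0.11, 0, 0],
    [0, -0.001, -0.0095, 0.11, 0, 0],
    [0, -0.001, -0.0095, 0.11, 0, 0],
    [0, -0.001, -0.0095, 0.11, 0, 0],
    [0, -0.001, -0.0095, 0.11, 0, 0],
    [0, -0.001, -0.0095, 0.11, 0, 0],
    [0, -0.001, -0.0095, 0.11, 0, 0],
    [0, -0.001, -0.0095, 0.11, 0, 0],
    [0, 0, 0, 0, 0, 0],
    [0, 0, 0, 0, 0, 0],
    [0, 0, 0, 0, 0, 0],
  ],
)

```text
time_s: 6.32
tool_pos: [0.4435, 0.2802, 0.0107]
tool_rot: [0.436, 0.557, -0.436, 0.557]
force: [-1.4, 2.5, 8.8]
opening: 0.58
```

Run:
```python
from h import *
d=cam('wrist','w3.png');s=telemetry.get_state();print(s['tool_pos'],s['time_s'],s['opening'],s['force'],yaws())
cv2.imwrite('pics/w3b.png',cv2.resize(d['image'],(800,600),interpolation=cv2.INTER_CUBIC))
```

```text
[0.44350008 0.2801719  0.01070382] 6.375 0.5820161326793283 [-2.40497066  2.43484248  7.30403567] (np.float64(13.850700184499619), array([ 3.70576108e-04,  1.03874141e-03, -9.99999392e-01]))
```

View pics/w3b.png

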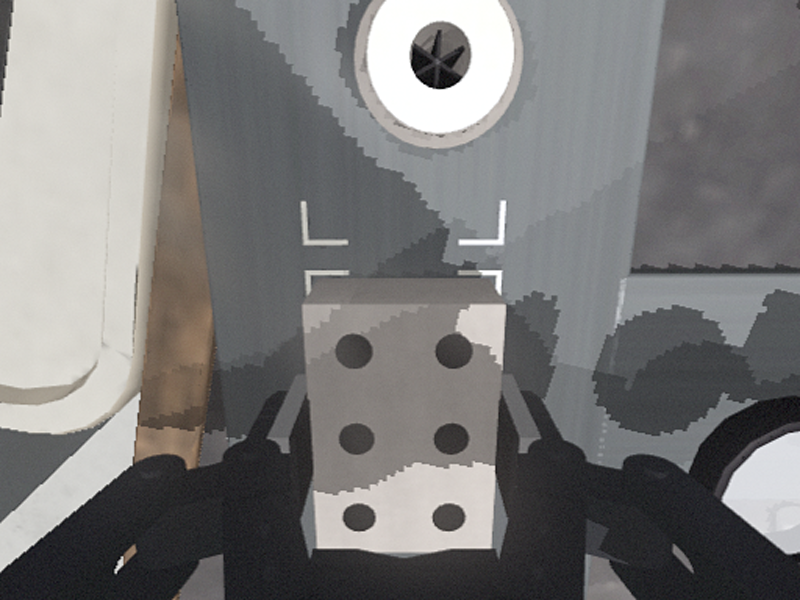

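Run:
```python
from h import *
print(telemetry.get_state()['joints'])
plan([((.4435,.2802,.16),13.8,4),((.5746,.3127,.16),103.8,9)])
```

```text
[-0.55563187  0.99467103 -0.12785058  1.84193224  0.33920034  0.3251742
 -0.70637454]
[-0.0373, 0.0, -0.0, 0.01, -0.01, -0.01],[-0.0373, 0.0, -0.0001, 0.01, -0.01, -0.01],[-0.0374, 0.0001, -0.0, 0.01, -0.01, -0.01],[-0.0373, -0.0, -0.0, 0.01, -0.01, -0.01],| end [0.44354654 0.28018513 0.16000387]
[-0.0, 0.015, -0.0, -10.0, -0.0, -0.0],[-0.0, 0.0148, 0.0025, -10.0, -0.0, -0.0],[-0.0, 0.0141, 0.0051, -10.0, -0.0, -0.0],[-0.0, 0.013, 0.0075, -10.0, -0.0, -0.0],[-0.0, 0.0115, 0.0096, -10.0, -0.0, -0.0],[-0.0, 0.0097, 0.0115, -10.0, -0.0, -0.0],[-0.0, 0.0075, 0.013, -10.0, -0.0, -0.0],[-0.0, 0.0052, 0.0141, -10.0, -0.0, -0.0],[-0.0, 0.0026, 0.0147, -10.0, -0.0, -0.0],| end [0.57457629 0.31269007 0.15999178]
```

send_rows(
  series=[
    [0, 0, 0, 0, 0, 0],
    [0, 0, 0, 0, 0, 0],
    [0, 0, 0, 0, 0, 0],
    [0, 0, 0, 0, 0, 0],
  ],
  fingers=50,
)

```text
time_s: 6.88
tool_pos: [0.4435, 0.2796, 0.0102]
tool_rot: [0.436, 0.557, -0.436, 0.557]
force: [-0.3, 0.4, -0.0]
opening: 0.804
```

send_rows(
  series=[
    [-0.0373, 0, 0, 0, 0, 0],
    [-0.0373, 0, 0, 0, 0, 0],
    [-0.0374, 0, 0, 0, 0, 0],
    [-0.0373, 0, 0, 0, 0, 0],
    [0, 0.015, 0, -10, 0, 0],
    [0, 0.0148, 0.0025, -10, 0, 0],
    [0, 0.0141, 0.0051, -10, 0, 0],
    [0, 0.013, 0.0075, -10, 0, 0],
    [0, 0.0115, 0.0096, -10, 0, 0],
    [0, 0.0097, 0.0115, -10, 0, 0],
    [0, 0.0075, 0.013, -10, 0, 0],
    [0, 0.0052, 0.0141, -10, 0, 0],
    [0, 0.0026, 0.0147, -10, 0, 0],
    [0, 0, 0, 0, 0, 0],
    [0, 0, 0, 0, 0, 0],
    [0, 0, 0, 0, 0, 0],
  ],
  fingers=0,
)

```text
time_s: 8.88
tool_pos: [0.5741, 0.3122, 0.1598]
tool_rot: [-0.085, 0.702, 0.084, 0.702]
force: [-0.6, 0.2, 0.2]
opening: 1.0
```

Run:
```python
from h import *
d=cam('wrist','w4.png');t=cam('top','top4.png');s=telemetry.get_state();print(s['tool_pos'],s['joints'],s['time_s'],s['opening'],s['force'],yaws())
print(proj(d,(.5748,.3117,.098))/.64)
cv2.imwrite('pics/w4b.png',cv2.resize(d['image'],(800,600),interpolation=cv2.INTER_CUBIC))
```

```text
[0.57429873 0.31224369 0.15976651] [-0.26453518  0.98339927 -0.70639957  1.23859548  0.63710119  1.13961521
  0.8050222 ] 8.975 1.001142292374675 [-0.28411432 -0.14894018  0.00596829] (np.float64(103.77093583188385), array([ 2.14537963e-04, -4.68366780e-06, -9.99999977e-01]))
[400.90482405 329.16423678]
```

View pics/w4b.png

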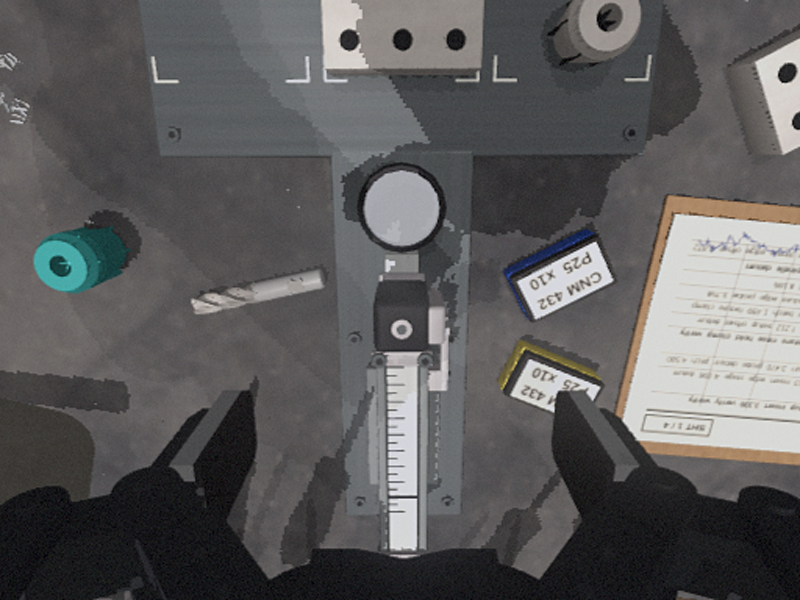

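Handle top centre at (401,330) matches the predicted (401,329); block sits between the middle marks. Descending and pinching.

send_rows(
  series=[
    [0.016, 0.0004, 0, 0, 0, 0],
    [0.02, 0, 0, 0, 0, 0],
    [0.02, 0, 0, 0, 0, 0],
    [0.02, 0, 0, 0, 0, 0],
    [0.0196, 0, 0, 0, 0, 0],
    [0, 0, 0, 0, 0, 0],
    [0, 0, 0, 0, 0, 0],
  ],
)

```text
time_s: 9.85
tool_pos: [0.5746, 0.3129, 0.0644]
tool_rot: [-0.085, 0.702, 0.085, 0.702]
force: [-0.5, 0.0, 0.0]
opening: 1.004
```

send_rows(
  series=[
    [0, 0, 0, 0, 0, 0],
    [0, 0, 0, 0, 0, 0],
    [0, 0, 0, 0, 0, 0],
    [0, 0, 0, 0, 0, 0],
    [0, 0, 0, 0, 0, 0],
    [0, 0, 0, 0, 0, 0],
    [0, 0, 0, 0, 0, 0],
    [0, 0, 0, 0, 0, 0],
  ],
  fingers=220,
)

```text
time_s: 10.85
tool_pos: [0.5747, 0.312, 0.0646]
tool_rot: [-0.085, 0.702, 0.085, 0.702]
force: [-1.8, -8.0, 10.9]
opening: 0.289
```

Run:
```python
from h import *
d=cam('wrist','w5.png');s=telemetry.get_state();print(s['tool_pos'],s['time_s'],s['opening'],s['opening']*85,s['force'],yaws())
cv2.imwrite('pics/w5b.png',cv2.resize(d['image'],(800,600),interpolation=cv2.INTER_CUBIC))
```

```text
[0.57471287 0.31202343 0.06459311] 10.9 0.2878532835441986 24.46752910125688 [-1.58670533 -7.55556353 11.02961812] (np.float64(103.8002721402538), array([ 4.78344567e-04, -6.10024605e-04, -9.99999700e-01]))
```

View pics/w5b.png

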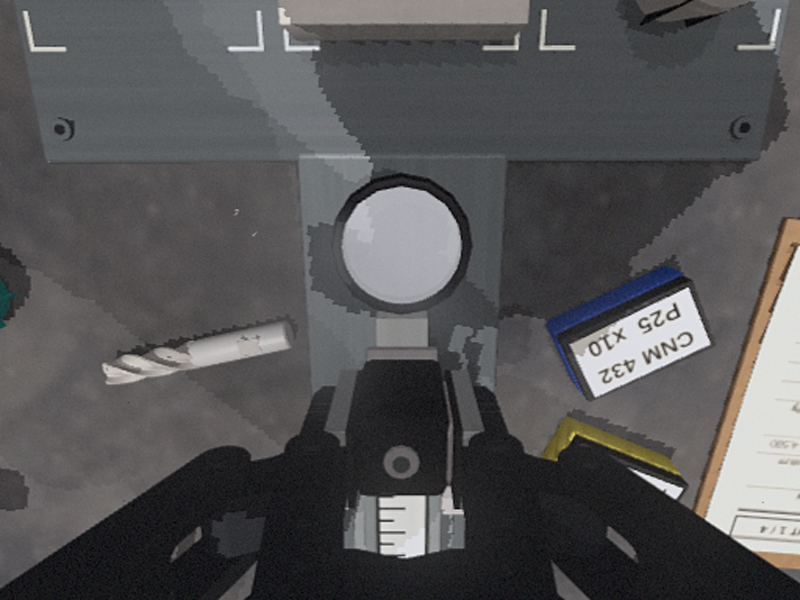

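Opening 24.5 mm reading (the 51 mm block read 49.6), so the button is fully in. Drawing out 86 mm first.

send_rows(
  series=[
    [0, -0.0006, -0.002, 0, 0, 0],
    [0, 0, -0.004, 0, 0, 0],
    [0, 0, -0.008, 0, 0, 0],
    [0, 0, -0.008, 0, 0, 0],
    [0, 0, -0.008, 0, 0, 0],
    [0, 0, -0.008, 0, 0, 0],
    [0, 0, -0.008, 0, 0, 0],
    [0, 0, -0.008, 0, 0, 0],
    [0, 0, -0.008, 0, 0, 0],
    [0, 0, -0.008, 0, 0, 0],
    [0, 0, -0.008, 0, 0, 0],
    [0, 0, -0.005, 0, 0, 0],
    [0, 0, -0.003, 0, 0, 0],
    [0, 0, 0, 0, 0, 0],
    [0, 0, 0, 0, 0, 0],
    [0, 0, 0, 0, 0, 0],
  ],
)

```text
time_s: 12.9
tool_pos: [0.4921, 0.2915, 0.0646]
tool_rot: [-0.085, 0.701, 0.085, 0.703]
force: [4.1, -3.6, 8.1]
opening: 0.286
```

Run:
```python
from h import *
d=cam('wrist','w6.png');t=cam('top','top6.png');sd=cam('side','side6.png');s=telemetry.get_state()
dp=s['tool_pos']-np.array([.5747,.3120,.0646]);a=np.radians(13.8)
print(s['tool_pos'],s['time_s'],s['opening']*85,s['force'],yaws()[0],'trav',-dp@[np.cos(a),np.sin(a),0],dp@[-np.sin(a),np.cos(a),0])
c=lambda X,d:proj(d,X)
i=np.array([.4435+.0,.28,.06]);
r=lambda im:cv2.resize(im,(400,300))
A=cv2.resize(t['image'][90:275,185:335],(486,600),interpolation=cv2.INTER_CUBIC)
S=cv2.resize(sd['image'][150:290,220:300+70],(314,294),interpolation=cv2.INTER_CUBIC)
w=cv2.resize(d['image'],(314,236))
col=np.vstack([S,w]);col=np.vstack([col,np.zeros((600-col.shape[0],314,3),np.uint8)])
cv2.imwrite('pics/m6.png',np.hstack([A,col]))
```

```text
[0.49208252 0.2914555  0.06455672] 13.05 24.13135686698594 [ 5.13982039 -2.56148222  7.05039584] 103.80012183022707 trav 0.08513321700054995 -0.00024443404492142343
```

View pics/m6.png

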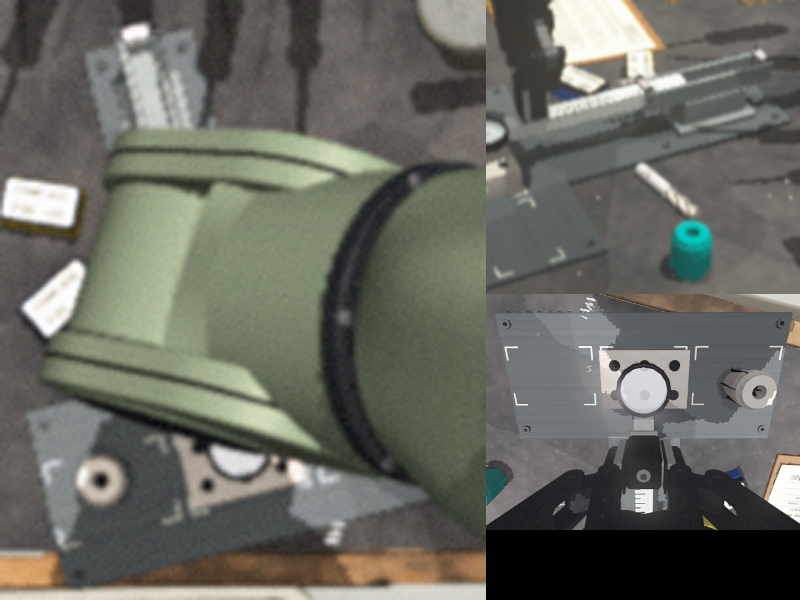

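send_rows(
  series=[
    [0, 0, -0.002, 0, 0, 0],
    [0, 0, -0.002, 0, 0, 0],
    [0, 0, -0.0009, 0, 0, 0],
    [0, 0, 0, 0, 0, 0],
    [0, 0, 0, 0, 0, 0],
    [0, 0, 0, 0, 0, 0],
    [0, 0, 0, 0, 0, 0],
  ],
)

```text
time_s: 13.92
tool_pos: [0.4874, 0.2903, 0.0646]
tool_rot: [-0.085, 0.701, 0.085, 0.703]
force: [5.2, -3.2, 7.1]
opening: 0.283
```

Run:
```python
from h import *
d=cam('wrist','w7.png');sd=cam('side','side7.png');s=telemetry.get_state()
dp=s['tool_pos']-np.array([.5747,.3120,.0646]);a=np.radians(13.8)
print(s['tool_pos'],s['time_s'],s['opening']*85,s['force'],np.abs(s['joint_velocities']).max(),'trav',-dp@[np.cos(a),np.sin(a),0],dp@[-np.sin(a),np.cos(a),0])
# slip: ring on handle top and scale lines, w5 -> w7 (wrist px)
A=ld('w5')['image'];B=d['image']
for n,(x0,y0,x1,y1) in dict(ring=(243,283,271,307),scale=(238,320,274,350)).items():
    m=cv2.matchTemplate(cv2.resize(B[y0-8:y1+8,x0-8:x1+8],None,fx=4,fy=4,interpolation=cv2.INTER_CUBIC),cv2.resize(A[y0:y1,x0:x1],None,fx=4,fy=4,interpolation=cv2.INTER_CUBIC),cv2.TM_CCOEFF_NORMED)
    _,v,_,l=cv2.minMaxLoc(m);print(n,v,(np.array(l)-32)/4)
a_=np.radians(13.8);xs=np.array([np.cos(a_),np.sin(a_)]);h=np.array([.5748,.3117])
for n,z in (('top',.098),): 
    p=h+0*xs; print('px/mm',(proj(ld('w5'),[*(p+.001*xs),z])-proj(ld('w5'),[*p,z])))
big=cv2.resize(sd['image'][160:235,225:375],(800,400),interpolation=cv2.INTER_CUBIC)
# overlay predicted index points: sleeve front at bar-top for guess of lens etc.
w=cv2.resize(B[0:200],(512,200));w=np.hstack([w,np.zeros((200,288,3),np.uint8)])
cv2.imwrite('pics/m7.png',np.vstack([big,w]))
```

```text
[0.48733722 0.290321   0.06455975] 14.025 24.085478287553347 [ 6.15108323 -3.6772949   7.48567882] 0.001085422842600956 trav 0.09001215949640033 -0.00021427154035765625
ring 0.9871675968170166 [0.   0.25]
scale 0.9641572833061218 [0. 0.]
px/mm [0.00401886 2.23018734]
```

View pics/m7.png

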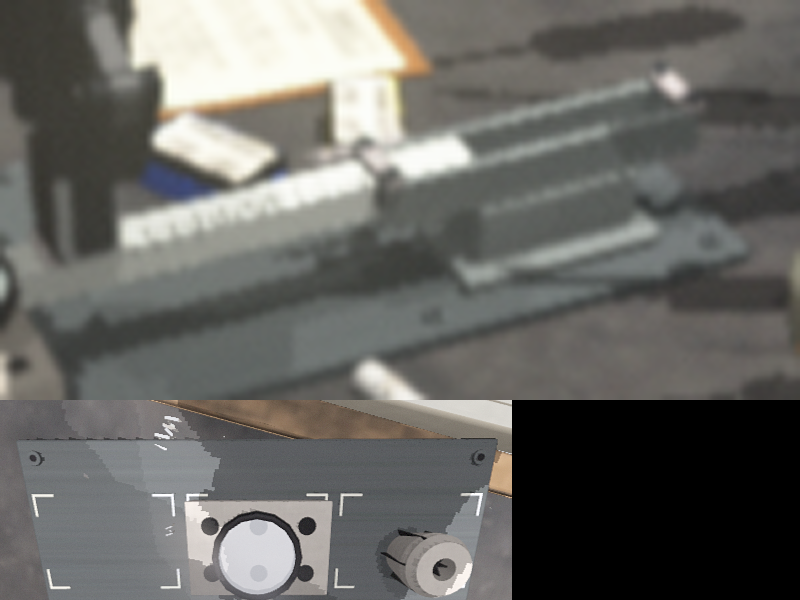

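Run:
```python
from h import *
a=np.radians(13.8);xs=np.array([np.cos(a),np.sin(a)])
def ring(n,x0,y0,x1,y1):
    W=ld(n);g=cv2.cvtColor(W['image'],cv2.COLOR_BGR2GRAY)[y0:y1,x0:x1].astype(float);m=g>90
    yy,xx=np.nonzero(m);u,v=x0+(xx.min()+xx.max())/2,y0+(yy.min()+yy.max())/2
    p=onz(W,u,v,.098)[:2];return u,v,m.sum(),p@xs
print(ring('w4',246,202,268,220));print(ring('w5',244,284,270,307));print(ring('w7',244,284,270,307))
# block vs lens along x, lens at z .057: travel 90 <=> lens over station
```

```text
(np.float64(256.5), np.float64(210.0), np.int64(143), np.float64(0.6320885226649243))
(np.float64(256.5), np.float64(296.0), np.int64(218), np.float64(0.6324968619024444))
(np.float64(256.5), np.float64(295.5), np.int64(293), np.float64(0.5421641357541518))
```

```bash
python3 -c "
from h import *
s=telemetry.get_state();print(s['time_s'],s['opening']*85,s['tool_pos']);print(close_job())"
```

```text
14.025 24.085478287553347 [0.48733722 0.290321   0.06455975]
the job is handed in; nothing more can be done
None
```

I slid the block along the plate into the middle marks. I then squeezed the lock button, drew the loupe arm out about 90 mm, and handed the job in at 14.0 s, still holding it motionless.

- **Block:** it was held down on the plate the whole way. The wrist picture taken before I let go put it within about 0.5 mm of centre in the marks and square to them. I did not measure it again after releasing; later pictures show it still inside the marks.
- **Button:** the gripper opening reads about 24 mm. It read about 1.5 mm low on the 51 mm block too, so this matches the 26 mm for a button fully in.
- **Travel:** the tool moved 90.0 mm, and the mark on the handle's top moved 89.9 mm as seen by the wrist camera. The handle slipped about 0.1 mm in the grip. The pull of about 6 N is a little above the 4.5 N spring force given.
- **Not confirmed directly:** I could not see the 90 mm line at the sleeve's front edge. The arm blocks the top view and the front strap blocks the side view, so the 90 mm rests on the travel measurements.
- **Other things:** the collet is still standing. Nothing around the stand looked moved in the last pictures.

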